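# Hold a signed display panel out over the riser's edge for its hanger plate

### The arm

A 6-joint arm with a two-finger parallel gripper is mounted at the origin on the work surface. World frame = base frame: x ahead of the robot, y to its left, z up, the work surface at z = 0. Lengths are in m, angles in rad, forces in N, time in s.
With the tool pointing down it reaches from about 0.325 to 0.775 m from the base axis. Payload 5.5 kg.
Tool frame: the origin (TCP) lies on the front face of the gripper's body, between the roots of the fingers; the fingertips stand 80 mm ahead of it and the grasp point (between the pads) lies 61 mm ahead of it; z points along the fingers, y is the direction in which the jaws open and shut (so a half turn about z gives the same grasp; the last joint's range is limited). The gripper opens to 88 mm and grips with 3 to 60 N. Pads are 20 mm wide; open, the fingers measure 115 mm over their backs; the gripper's body (75 mm by 178 mm) begins 61 mm behind the grasp point.
Start: joints at [1.066, 0.091, 1.231, -0, 1.82, -0.057], TCP at [0.26, 0.541, 0.303] pointing down, gripper open.
Joint ranges: [-2.87, 2.87], [-0.86, 2.18], [0.17, 2.46], [-1.51, 4.65], [0.06, 2.69], [-2.65, 2.65]. Speed limits (rad/s): [2.57, 2.57, 3.01, 3.14, 3.14, 3.14].

### API

Orientations are given as [roll, pitch, yaw] about the fixed x, y, z axes, in that order (R = Rz(yaw) Ry(pitch) Rx(roll)).
In Python, from cell import * gives the robot as it stands.
- The arm moves only by the tool arm_command, never from a script. Its argument "increments" is a list of rows, each a list of 3 entries, a list of its own where there are three numbers: the opening, from 0 (shut) to 1 (fully open), then the shift along the tool's x, y, z in cm, then the turn about the tool's z in degrees. In form: [[hand, [x, y, z], roll], ...]. A call has 1 to 5 rows; each row shifts and turns the commanded pose from where the row before left it, along the tool's axes as they then stand; what a row does not reach is not made up. A row lasts 1/10 s, in which the tool goes at most 50 mm and 8.59 degrees, less where a joint would pass 70% of its speed; a pose out of reach is approached as far as the arm can. A call with a gripper value outside its range is refused whole. The fingers move at their own pace and stop on an object; "force" is the grip in N (left out, the last holds). Time passes only in rows, so rows that do not move let the fingers close. It gives the time, the measured TCP pose, the force and the opening at its end, in the units of the state.
- state(): the state, without advancing time (a new reading comes with each control period).
- get_image(name): name is "scene" or "side" or "wrist"; returns a dict with "color" (384x512x3 uint8, red, green, blue), "range_z" (384x512 float32, m along the optical axis (not along the pixel's ray), 0 where there is no reading), "camera_matrix" (3x3 intrinsics, pixels), "D" ([k1, k2, p1, p2, k3] as OpenCV has them; the pictures are not rectified), "eye" and "rotation" of the camera in the world. Camera axes: x right, y down, z forward; pixel columns grow to the right and rows downward; lengths in m; the calibration is good to about 2 mm. A picture is of the moment at which its call begins.
- job_done(): hands the job in, once; it reports no verdict.
The state is a dict: "clock": time; "q": joint angles; "joint_velocities": joint speeds; "joint_efforts": joint torques, N m; "eef_pos": TCP position; "tcp_rot": TCP orientation; "force": force on the tool from outside, world axes, zero at the start; "moment": the same for the moment, N m; "width": finger opening in m.
Only numpy, scipy, OpenCV 4.12 (cv2) and the standard library are available. Lean on these libraries where they do the work, as an engineer would, in place of code of your own. Each camera call takes 0.05 s, during which the arm holds its last target.

### The job

The signed wooden panel on the riser is to have a hanger plate screwed to the middle of its underside, and its ink is wet, so it cannot be turned over. Slide it lengthwise, flat and straight, without lifting it or touching the signed card, out over the end of the riser on the side where the tray of hanger plates stands, until the trailing one of its two tape strips (the second to get there) lies on the riser's edge. Most of the panel then hangs out and would tip: finish while still gripping the tail that remains on the riser, holding the panel flat and still, and leave the other things on and beside the riser where they are.

Things in the scene. Friction and masses are not known exactly. Their poses are not given: they have to be found in the camera images.
- riser: plywood desk riser, fixed: a slab on two end panels, 260 (its x) by 340 (its y) mm, flat top 100 mm above the work surface. Origin at the centre of its footprint, at work surface height; its y axis runs along its length, so its two straight end edges lie at y = +170 and y = -170 mm of this frame; x points away from the robot (riser turned by up to 0.25 rad about the vertical).
- riser_left_edge (a point): middle of the riser's end edge at its +y end, on the top surface (100 mm up); axes as the riser's
- riser_right_edge (a point): middle of the riser's end edge at its -y end, on the top surface (100 mm up); axes as the riser's
- panel_center (a point): centre (half-way up) of the loose dark wooden panel lying on the riser's near half: 60 wide (its x), 320 long (its y), 18 mm thick, 0.2 to 0.4 kg, balanced at its middle; its y axis runs along the riser's y to about 0.05 rad, and its ends start within about 30 mm of the riser's. Both halves are alike: card, tape, medallion, then bare wood 105 to 160 mm from the middle, where it can be gripped.
- tape_left (a point): centre line of the pale tape strip (6 mm wide, across the full width) on the panel's +y half, on the panel's top face, 48 mm from the panel's middle; axes as the panel's. It is the trailing strip when the panel slides towards -y.
- tape_right (a point): the same on the panel's -y half, 48 mm from the panel's middle. It is the trailing strip when the panel slides towards +y. With the trailing strip on the edge, 208 mm of panel hang out and 112 mm of its tail stay on the riser.
- card: the signed photo card fixed on the middle of the panel's top, 46 by 66 by 1 mm, ink wet: not to be touched. Origin at the centre of its underside.
- tray_center (a point): centre of a loose grey open tray, 120 by 90 by 35 mm, holding steel hanger plates and brass screws. It stands on the work surface about 0.30 m from the riser's middle, beyond its +y end or beyond its -y end: that is the side to slide the panel to. The overhanging panel passes above it.
- canister_center (a point): centre (80 mm up) of a white lidded wipes canister, 80 mm across and 160 mm tall, standing on the work surface beyond the other end of the riser, about 0.30 m from the riser's middle: a bystander
- tape_roll: roll of masking tape lying flat on the far half of the riser, 76 mm across, 24 mm high, origin at the centre of its underside: a bystander
- screwdriver_grip (a point): handle of a screwdriver, 160 mm long, lying along the riser's length on its far half, about 30 mm high: a bystander
- panel: the same panel as a body; its origin is the centre of its underside (9 mm below panel_center). It slides on the riser as wood on wood; the flush round medallions are 42 mm across, centred 82 mm from its middle.
- tray: the same tray as a body; origin at the centre of its underside
- canister: the same canister as a body; origin at the centre of its underside
Mind the look-alikes: they are no part of the job. Of the things like the tray, leave any that is red; of the rest the smaller one is meant.

How it is judged:
By the outcome, as a careful person would: the job done as asked, in the order asked, and still so for the second after the job is handed in, while the arm keeps its last pose, push and grip.
It also fails if it takes over 35 s, if anything falls off the work surface, if the arm or the gripper's body presses on something with over 40 N, if the wrist force passes 120 N, or if a joint passes its speed limit or range.

## Working session

There is one attempt and no reset: what is moved stays moved. The work goes in short steps, Python scripts to look and compute and a tool call to move; the robot and the scene stay as the last step left them, time stands still between calls to the robot, and variables do not carry over. Pictures are saved under pics/ and viewed, and the job is handed in when it is done.

Besides the shell and the picture viewer there is one more tool, called after "Emit:" as name(argument=value, ...) on one line, values as JSON. arm_command: Moves the arm, as the interface text tells. Its arguments: {"type":"object","properties":{"increments":{"type":"array"},"force":{"type":"number"}},"required":["increments"]}

```bash
mkdir -p pics; ls; cat > h.py <<'E'
from cell import *
import numpy as np, cv2, pickle
def grab(n,tag):
    im=get_image(n); pickle.dump(im,open(f'{tag}.pkl','wb'))
    cv2.imwrite(f'pics/{tag}.png',cv2.cvtColor(im['color'],cv2.COLOR_RGB2BGR)); return im
def load(tag): return pickle.load(open(f'{tag}.pkl','rb'))
def onplane(im,px,z):
    px=np.asarray(px,float).reshape(-1,1,2)
    n=cv2.undistortPoints(px,np.array(im['camera_matrix'],float),np.array(im['D'],float)).reshape(-1,2)
    R=np.array(im['rotation']); e=np.array(im['eye'])
    if R.shape!=(3,3): raise Exception(R.shape)
    d=np.c_[n,np.ones(len(n))]@R.T
    return e+d*((z-e[2])/d[:,2])[:,None]
def bydepth(im,px):
    px=np.asarray(px,float).reshape(-1,1,2)
    n=cv2.undistortPoints(px,np.array(im['camera_matrix'],float),np.array(im['D'],float)).reshape(-1,2)
    R=np.array(im['rotation']); e=np.array(im['eye'])
    p=px.reshape(-1,2).astype(int); d=im['range_z'][p[:,1],p[:,0]]
    return e+(np.c_[n,np.ones(len(n))]*d[:,None])@R.T
E
python3 - <<'E'
from h import *
print(state())
for n in ['scene','side','wrist']:
    im=grab(n,n+'0'); print(n,im['eye'],np.array(im['rotation']).round(3).tolist(),np.array(im['camera_matrix']).tolist())
E
```

```text
pics
{'clock': 0.0, 'q': array([ 1.06630775e+00,  9.18710102e-02,  1.23185557e+00, -1.29693545e-05,
        1.81984803e+00, -5.67026897e-02]), 'joint_velocities': array([-1.33674602e-03, -1.16137257e-03,  1.09607534e-03, -1.13995896e-03,
        7.52356659e-04,  5.93162409e-05]), 'joint_efforts': array([-7.63896478e-04, -4.46472359e+01, -4.06426620e+01,  6.96738996e-02,
        2.97917915e-02, -1.70820445e-04]), 'eef_pos': array([0.25971679, 0.54071181, 0.3015166 ]), 'tcp_rot': array([-3.13961317e+00, -9.97668543e-05,  2.69380349e+00]), 'force': array([-0.26383914,  0.44171492, -0.31319291]), 'moment': array([0.00572675, 0.03048603, 0.03568112]), 'width': 0.08756076431925114}
scene [0.96390362 0.864393   0.93289846] [-2.319, 0.013, 2.629] [[442.97029047223066, 0.0, 255.98746704159763], [0.0, 442.97029047223066, 185.31552588935153], [0.0, 0.0, 1.0]]
side [-0.03514427 -0.73270352  0.6958246 ] [-2.11, -0.016, -0.602] [[430.44173070971624, 0.0, 253.30046638514943], [0.0, 430.44173070971624, 186.1504606616411], [0.0, 0.0, 1.0]]
wrist [0.19769575 0.56967671 0.38359032] [2.884, 0.002, 1.122] [[291.12303053222877, 0.0, 252.4463824026313], [0.0, 291.12303053222877, 190.54359568737016], [0.0, 0.0, 1.0]]
```

```bash
sed -i "s/R=np.array(im\['rotation'\])/R=rot(im['rotation'])/; s/    if R.shape.*//" h.py; cat >> h.py <<'E'
from scipy.spatial.transform import Rotation
def rot(r): return Rotation.from_euler('xyz',np.array(r)).as_matrix()
E
python3 - <<'E'
from h import *
for n in ['scene','side']:
    im=load(n+'0'); print(rot(im['rotation']).round(2).tolist())
E
```

```text
[[-0.87, 0.34, -0.35], [0.49, 0.59, -0.64], [-0.01, -0.73, -0.68]]
[[0.82, -0.28, 0.49], [-0.57, -0.43, 0.7], [0.02, -0.86, -0.51]]
```

View pics/scene0.png

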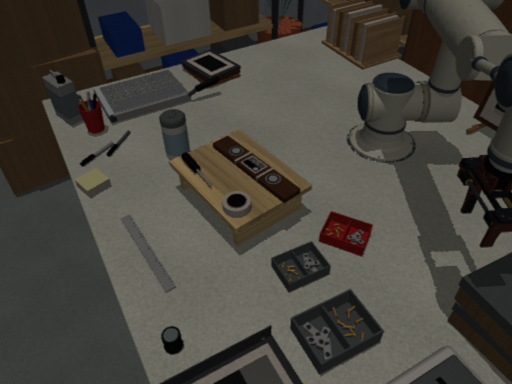

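View pics/side0.png

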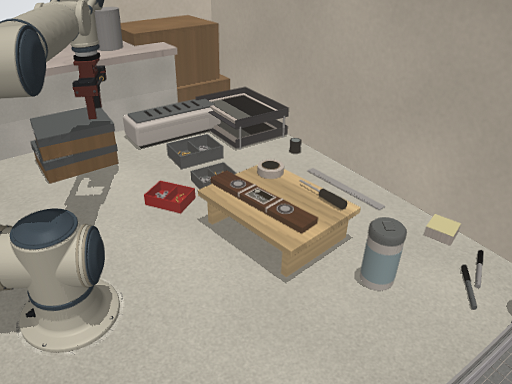

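View pics/wrist0.png

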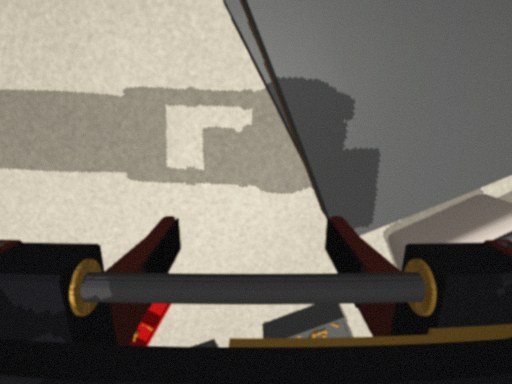

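```bash
python3 - <<'E'
from h import *
a=cv2.imread('pics/scene0.png')
cv2.imwrite('pics/c1.png',cv2.resize(a[120:250,160:320],None,fx=5,fy=4.6,interpolation=cv2.INTER_CUBIC)[:598])
cv2.imwrite('pics/c2.png',cv2.resize(a[205:375,260:390],None,fx=3.5,fy=3.5,interpolation=cv2.INTER_CUBIC))
b=cv2.imread('pics/side0.png')
cv2.imwrite('pics/c3.png',cv2.resize(b[155:280,195:365],None,fx=4.6,fy=4.6,interpolation=cv2.INTER_CUBIC))
im=load('scene0'); print(bydepth(im,[(300,266),(346,233),(336,330),(174,120),(250,165),(237,199),(231,146),(278,186)]).round(3))
im=load('side0'); print(bydepth(im,[(260,195),(285,210),(237,184)]).round(3))
E
```

```text
[[ 0.542  0.318  0.018]
 [ 0.964  0.864  0.933]
 [ 0.577  0.512  0.035]
 [ 0.634 -0.26   0.151]
 [ 0.517  0.014  0.12 ]
 [ 0.614  0.12   0.123]
 [ 0.523 -0.095  0.117]
 [ 0.492  0.125  0.117]]
[[ 0.507  0.012  0.119]
 [ 0.518 -0.077  0.12 ]
 [ 0.488  0.089  0.119]]
```

View pics/c1.png

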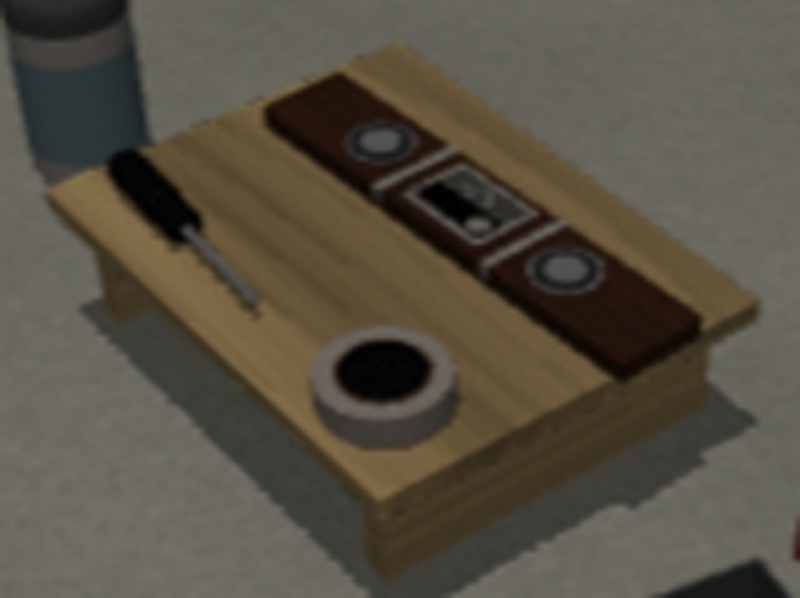

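View pics/c2.png

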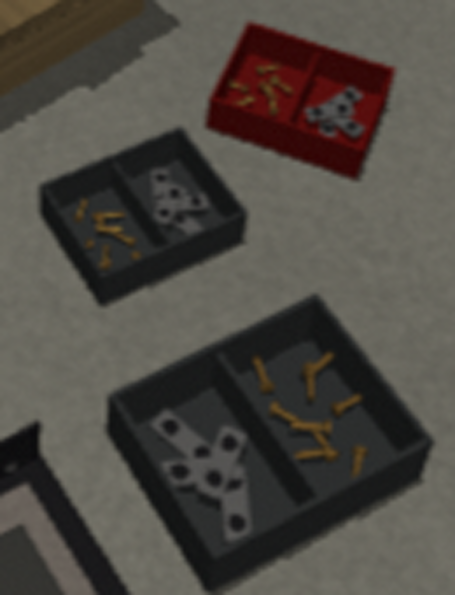

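View pics/c3.png

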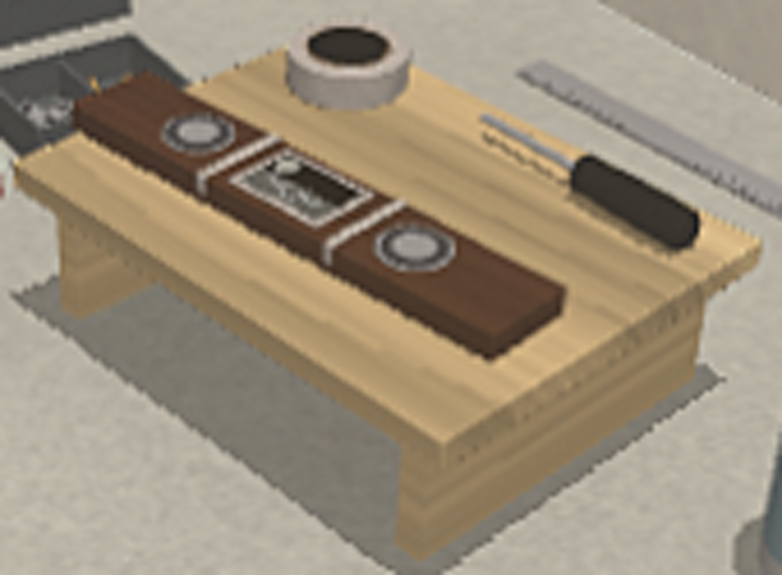

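```bash
python3 - <<'E'
from h import *
def un(p,sx,sy,ox,oy): p=np.array(p,float); return np.c_[(p[:,0]+.5)/sx-.5+ox,(p[:,1]+.5)/sy-.5+oy]
s=load('scene0'); d=load('side0')
R=onplane(s,un([(400,43),(757,302),(380,500),(50,193)],5,4.6,160,120),.1)
T=onplane(s,un([(376,188),(458,150),(484,268),(562,224),(268,104),(340,74),(698,318),(622,362)],5,4.6,160,120),.118)
R2=onplane(d,un([(443,443),(15,165),(757,245)],4.6,4.6,195,155),.1)
T2=onplane(d,un([(327,246),(402,202),(200,176),(278,137),(490,333),(563,290),(77,103),(148,72)],4.6,4.6,195,155),.118)
print(R.round(4),'\n',T.round(4),'\n',R2.round(4),'\n',T2.round(4))
print(R.mean(0))
y=R[1]-R[0];print(np.arctan2(y[1],y[0])-np.pi/2,np.linalg.norm(y),np.linalg.norm(R[2]-R[1]))
print('tapeR',T[:2].mean(0),'tapeL',T[2:4].mean(0),'side',T2[:2].mean(0),T2[2:4].mean(0))
for A in(T,T2):
  v=A[2:4].mean(0)-A[:2].mean(0); print(np.arctan2(v[1],v[0])-np.pi/2,np.linalg.norm(v))
E
```

```text
[[ 0.4492 -0.1802  0.1   ]
 [ 0.4026  0.1535  0.1   ]
 [ 0.6555  0.1897  0.1   ]
 [ 0.7034 -0.1399  0.1   ]] 
 [[ 0.5444 -0.0278  0.118 ]
 [ 0.4852 -0.0372  0.118 ]
 [ 0.5274  0.0688  0.118 ]
 [ 0.4696  0.0557  0.118 ]
 [ 0.5612 -0.1376  0.118 ]
 [ 0.5087 -0.1451  0.118 ]
 [ 0.4497  0.1643  0.118 ]
 [ 0.5042  0.1748  0.118 ]] 
 [[ 0.4496 -0.187   0.1   ]
 [ 0.4     0.1438  0.1   ]
 [ 0.6996 -0.151   0.1   ]] 
 [[ 0.4853 -0.0434  0.118 ]
 [ 0.5446 -0.031   0.118 ]
 [ 0.4672  0.0514  0.118 ]
 [ 0.5274  0.0627  0.118 ]
 [ 0.5075 -0.15    0.118 ]
 [ 0.5625 -0.1422  0.118 ]
 [ 0.4505  0.1592  0.118 ]
 [ 0.5053  0.1688  0.118 ]]
[0.55267598 0.0057644  0.1       ]
0.1388524842560952 0.33690232841309303 0.25550285010871815
tapeR [ 0.51480621 -0.03251806  0.118     ] tapeL [0.49849092 0.06226512 0.118     ] side [ 0.51497953 -0.03717875  0.118     ] [0.49730693 0.05703045 0.118     ]
0.17046228610634362 0.0961771248927323
0.18543379578877106 0.09585246041407744
```

Look-alikes: small grey tray (300,266), red tray (346,233) and big grey tray (336,330). I choose the small grey one at about (0.54, 0.32), beyond the +y end. The canister at (174,133) is at the -y end, which fits. So I slide towards +y, the trailing strip is tape_right, and I grip the -y tail.

Emit:
arm_command(increments=[[1,[0,0,0],7.7],[1,[0,0,0],7.7],[1,[0,0,0],7.7],[1,[0,0,0],7.7],[1,[0,0,0],7.7]], force=30)

```text
clock: 0.65
eef_pos: [0.2597, 0.5408, 0.3022]
tcp_rot: [-3.141, 0.0, 2.016]
force: [1.4, -0.4, 0.4]
width: 0.088
```

Emit:
arm_command(increments=[[1,[0,0,0],7.7],[1,[0,0,0],7.9],[1,[-2,0.5,0],0],[1,[-3.6,0.7,0],0],[1,[-4,0.8,0],0]])

```text
clock: 1.15
eef_pos: [0.2964, 0.4493, 0.3017]
tcp_rot: [-3.141, 0.001, 1.751]
force: [1.0, -0.2, 0.1]
width: 0.0879
```

Emit:
arm_command(increments=[[1,[-4,0.8,0],0],[1,[-4,0.8,0],0],[1,[-4,0.8,0],0],[1,[-4,0.8,0],0],[1,[-4,0.8,0],0]])

```text
clock: 1.65
eef_pos: [0.3716, 0.2587, 0.3024]
tcp_rot: [-3.141, 0.0, 1.75]
force: [0.2, 1.1, -0.2]
width: 0.0879
```

Emit:
arm_command(increments=[[1,[-4,0.8,0],0],[1,[-4,0.8,0],0],[1,[-4,0.8,0],0],[1,[-3,0.8,0],0],[1,[0,0,0],0]])

```text
clock: 2.15
eef_pos: [0.4305, 0.1155, 0.3022]
tcp_rot: [-3.141, 0.001, 1.745]
force: [0.1, -0.0, 0.2]
width: 0.0879
```

```bash
python3 - <<'E'
from h import *
im=grab('wrist','w1'); print(im['eye'],im['rotation'])
E
```

```text
[0.41903671 0.18270173 0.38403824] [2.88287834e+00 1.10100816e-03 1.73334864e-01]
```

View pics/w1.png

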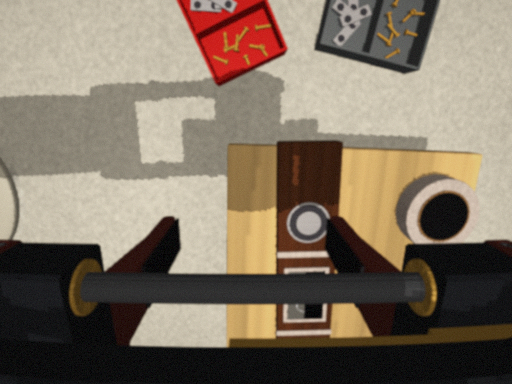

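```bash
python3 - <<'E'
from h import *
a=cv2.imread('pics/w1.png')
cv2.imwrite('pics/c4.png',cv2.resize(a[130:270,220:360],None,fx=4.2,fy=4.2,interpolation=cv2.INTER_CUBIC))
cv2.imwrite('pics/c5.png',cv2.resize(a[130:240,340:490],None,fx=5,fy=5,interpolation=cv2.INTER_CUBIC))
E
```

```text
(no output)
```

View pics/c4.png

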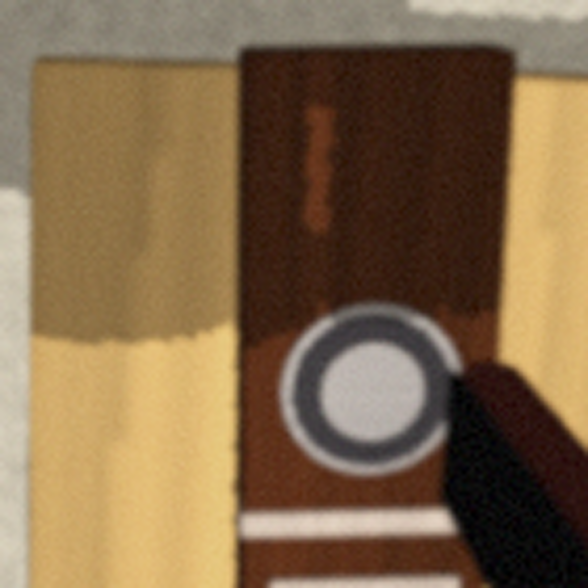

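View pics/c5.png

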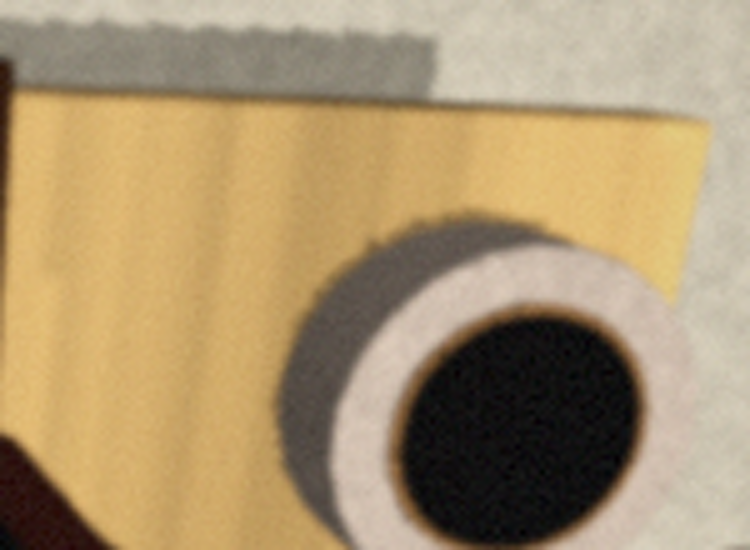

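```bash
python3 - <<'E'
from h import *
im=load('w1')
E=onplane(im,[(228.2,144.2),(276.5,145.4),(360,148),(420,150.5),(481.9,153.9)],.1)
P=onplane(im,[(277.5,141.3),(342,142.3),(308.7,222.8),(277.5,254.4),(277,332),(329.5,332)],.118)
print(E.round(4),'\n',P.round(4))
v=E[-1]-E[0];print('edge yaw',np.arctan2(v[1],v[0]),np.linalg.norm(v))
print('panel yaw', [np.arctan2(*(b-a)[[1,0]])-np.pi/2 for a,b in((P[3],P[0]),(P[4],P[0]))], np.arctan2(*(P[1]-P[0])[[1,0]]),np.linalg.norm(P[1]-P[0]))
print('len tapeL-med',np.linalg.norm(P[2]-P[:2].mean(0)), 'tapeL-end',np.linalg.norm(P[3]-P[0]),np.linalg.norm(P[4]-P[0]))
print((P[4]+P[5])/2, (P[0]+P[1])/2)
for n in('scene0','side0'):pass
E
```

```text
[[0.4005 0.1504 0.1   ]
 [0.4469 0.1573 0.1   ]
 [0.5281 0.1693 0.1   ]
 [0.5888 0.178  0.1   ]
 [0.6552 0.187  0.1   ]] 
 [[ 0.4453  0.1627  0.118 ]
 [ 0.5035  0.1722  0.118 ]
 [ 0.4906  0.0907  0.118 ]
 [ 0.4672  0.0521  0.118 ]
 [ 0.4855 -0.0412  0.118 ]
 [ 0.5431 -0.0319  0.118 ]]
edge yaw 0.14283648395718634 0.25730560372670785
panel yaw [np.float64(0.19566985192643283), np.float64(0.19451487078669638)] 0.1622336391004627 0.05896037281363835
len tapeL-med 0.07848624892048062 tapeL-end 0.11273812186051356 0.20782803554427656
[ 0.51428561 -0.0365223   0.118     ] [0.47439221 0.16747803 0.118     ]
```

Emit:
arm_command(increments=[[1,[-3,0.8,0],-0.7],[1,[-4,0.9,0],0],[1,[-4,0.9,0],0],[1,[-4,0.9,0],0],[1,[-4,0.9,0],0]])

```text
clock: 2.7
eef_pos: [0.509, -0.0601, 0.3026]
tcp_rot: [3.141, -0.001, 1.764]
force: [-0.1, 0.8, 0.0]
width: 0.088
```

Emit:
arm_command(increments=[[1,[-3.8,0.9,1],0],[1,[-2,0.4,2],0],[1,[0,0,1],0],[1,[0,0,0],0]])

```text
clock: 3.1
eef_pos: [0.5318, -0.1132, 0.2602]
tcp_rot: [-3.138, -0.003, 1.762]
force: [-0.2, -0.2, 0.4]
width: 0.0879
```

```bash
python3 - <<'E'
from h import *
im=grab('wrist','w2'); print(im['eye'],im['rotation']); s=state(); print(s['eef_pos'],s['tcp_rot'],s['q'])
E
```

```text
[ 0.51944946 -0.04643479  0.34241509] [2.88672791 0.00426092 0.19101783]
[ 0.53202502 -0.11291038  0.26191434] [-3.13997061e+00 -1.58249772e-03  1.76316899e+00] [-2.72021545e-01 -6.30019739e-02  1.45813235e+00  6.99444348e-04
  1.74862126e+00 -4.64272507e-01]
```

View pics/w2.png

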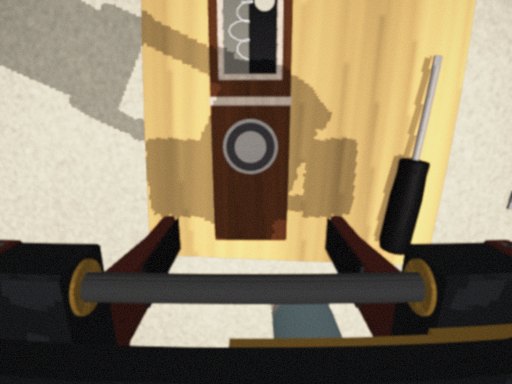

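```bash
python3 - <<'E'
from h import *
im=load('w2')
P=onplane(im,[(211,101),(291,101),(250,147),(215.5,240),(287,240)],.118)
print(P.round(4)); t=P[:2].mean(0); e=P[3:].mean(0); v=t-e; print(t,e,np.linalg.norm(v),np.arctan2(v[1],v[0]), np.linalg.norm(P[1]-P[0]))
s=state(); c,si=np.cos(s['tcp_rot'][2]),np.sin(s['tcp_rot'][2])
for dd in (82,84): 
  g=t-v/np.linalg.norm(v)*dd/1000; d=g-s['eef_pos']; print(g,'tool dx,dy',d[0]*c+d[1]*si, d[0]*si-d[1]*c)
E
```

```text
[[ 0.4863 -0.0424  0.118 ]
 [ 0.5447 -0.0312  0.118 ]
 [ 0.5212 -0.0705  0.118 ]
 [ 0.5074 -0.1519  0.118 ]
 [ 0.5661 -0.1404  0.118 ]]
[ 0.51549539 -0.03678052  0.118     ] [ 0.53672177 -0.14615853  0.118     ] 0.11141861912424952 1.7624781670427632 0.05939551734301388
[ 0.53111722 -0.1172787   0.118     ] tool dx,dy -0.004114180080594857 -0.00172622563530755
[ 0.53149824 -0.11924207  0.118     ] tool dx,dy -0.0061141796033639265 -0.0017276072732640526
```

Emit:
arm_command(increments=[[1,[-0.5,-0.2,1.5],0],[1,[0,0,2],0],[1,[0,0,2],0],[1,[0,0,1.2],0],[1,[0,0,0.3],0]])

```text
clock: 3.65
eef_pos: [0.5307, -0.119, 0.1911]
tcp_rot: [-3.14, -0.001, 1.763]
force: [0.6, 0.1, -0.4]
width: 0.0879
```

Emit:
arm_command(increments=[[1,[0,0,0.3],0],[1,[0,0,0.2],0],[1,[0,0,0],0]])

```text
clock: 3.95
eef_pos: [0.5316, -0.1198, 0.1883]
tcp_rot: [3.141, 0.001, 1.762]
force: [1.0, -0.5, -0.4]
width: 0.088
```

Emit:
arm_command(increments=[[1,[0,0,0.2],0],[1,[0,0,0.2],0],[1,[0,0,0],0],[1,[0,0,0],0]])

```text
clock: 4.35
eef_pos: [0.5313, -0.1198, 0.1836]
tcp_rot: [-3.142, -0.0, 1.762]
force: [-0.0, 0.2, 1.3]
width: 0.088
```

```bash
python3 - <<'E'
from h import *
for n in('side','scene'):
  im=grab(n,n+'3')
a=cv2.imread('pics/side3.png'); cv2.imwrite('pics/c6.png',cv2.resize(a[120:290,200:370],None,fx=3.5,fy=3.5,interpolation=cv2.INTER_CUBIC))
s=state(); print(s['eef_pos'],s['tcp_rot'],s['force'])
E
```

```text
[ 0.53135223 -0.11982038  0.18368837] [3.14154206e+00 5.05898993e-06 1.76176236e+00] [-0.62530711 -0.69711786  0.68432087]
```

View pics/c6.png

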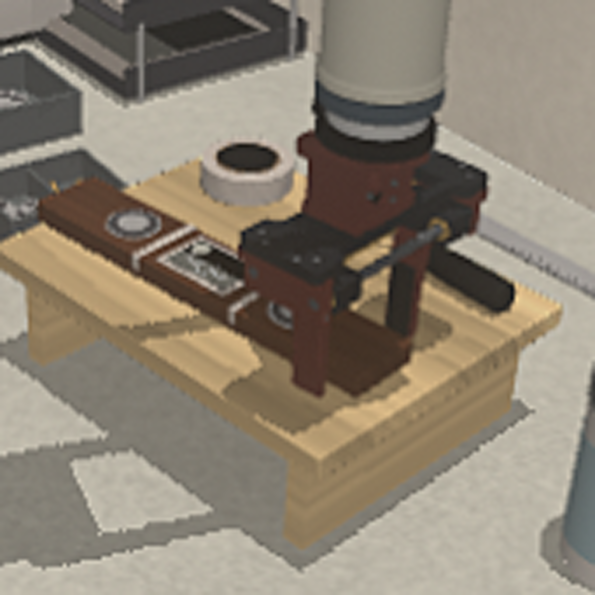

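Emit:
arm_command(increments=[[0.75,[0,0,0],0],[0.5,[0,0,0],0],[0,[0,0,0],0],[0,[0,0,0],0],[0,[0,0,0],0]], force=10)

```text
clock: 4.95
eef_pos: [0.5313, -0.1198, 0.1836]
tcp_rot: [-3.141, 0.0, 1.762]
force: [0.1, -1.1, -0.9]
width: 0.0602
```

Emit:
arm_command(increments=[[0,[0,0,0],0],[0,[0,0,0],0],[0,[0,0,0],0],[0,[0,0,0],0],[0,[0,0,0],0]], force=35)

```text
clock: 5.45
eef_pos: [0.5313, -0.1198, 0.1836]
tcp_rot: [-3.141, 0.0, 1.762]
force: [-0.9, 0.3, -0.4]
width: 0.0596
```

```bash
python3 - <<'E'
from h import *
im=grab('wrist','w4')
s=state(); print(s['eef_pos'],s['tcp_rot'],s['force'],s['moment'],s['width'])
E
```

```text
[ 0.53129809 -0.11981821  0.18362309] [-3.14150384e+00  1.30240826e-05  1.76182169e+00] [-0.21455667  0.30790117  0.27107997] [-0.1505449   0.21447469  0.05693432] 0.059531661699380366
```

View pics/w4.png

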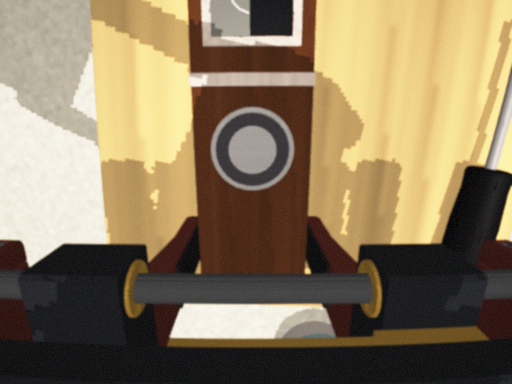

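```bash
python3 - <<'E'
from h import *
im=load('w4')
P=onplane(im,[(190,78),(315,79),(253,148)],.118); t=P[:2].mean(0)
E=np.array([.5281,.1693]);n=np.array([-.1423,.9898])
s=state(); y=s['tcp_rot'][2]; u=np.array([np.cos(y),np.sin(y)])
print(P.round(4),t,'dist along tool x',((E-t[:2])@n)/(u@n), np.linalg.norm(t[:2]-s['eef_pos'][:2]), np.arctan2(*(P[1]-P[0])[[1,0]]))
E
```

```text
[[ 0.4858 -0.0418  0.118 ]
 [ 0.545  -0.0308  0.118 ]
 [ 0.522  -0.0692  0.118 ]] [ 0.51536493 -0.03630364  0.118     ] dist along tool x 0.20193388186465058 0.08502087369429795 0.1827350399810757
```

Emit:
arm_command(increments=[[0,[0.2,0,0],0],[0,[0.5,0,0],0],[0,[0.8,0,0],0],[0,[0.8,0,0],0],[0,[0.7,0,0],0]])

```text
clock: 6.0
eef_pos: [0.5255, -0.0895, 0.1836]
tcp_rot: [3.142, -0.0, 1.762]
force: [0.6, -0.9, 0.1]
width: 0.0597
```

Emit:
arm_command(increments=[[0,[0.8,0,0],0],[0,[1,0,0],0],[0,[1,0,0],0],[0,[1,0,0],0],[0,[1,0,0],0]])

```text
clock: 6.5
eef_pos: [0.5163, -0.0423, 0.1837]
tcp_rot: [3.142, -0.0, 1.762]
force: [-0.1, -1.9, 0.0]
width: 0.06
```

Emit:
arm_command(increments=[[0,[1,0,0],0],[0,[1,0,0],0],[0,[1,0,0],0],[0,[1,0,0],0],[0,[0.6,0,0],0]])

```text
clock: 7.0
eef_pos: [0.5076, 0.0029, 0.1836]
tcp_rot: [-3.142, -0.0, 1.762]
force: [0.3, -1.8, 0.7]
width: 0.0599
```

```bash
python3 - <<'E'
from h import *
im=grab('wrist','w5')
im=grab('scene','scene5')
a=cv2.imread('pics/scene5.png'); cv2.imwrite('pics/c7.png',cv2.resize(a[100:300,150:380],None,fx=3,fy=3,interpolation=cv2.INTER_CUBIC))
s=state(); print(s['eef_pos'],s['tcp_rot'],s['force'],s['moment'],s['width'])
E
```

```text
[0.50756533 0.00328534 0.18363809] [-3.14158147e+00 -1.50167289e-03  1.76322413e+00] [-0.7530423   2.56799124  0.99069893] [ 0.26508951  0.16029154 -0.06556919] 0.05949374218746432
```

View pics/w5.png

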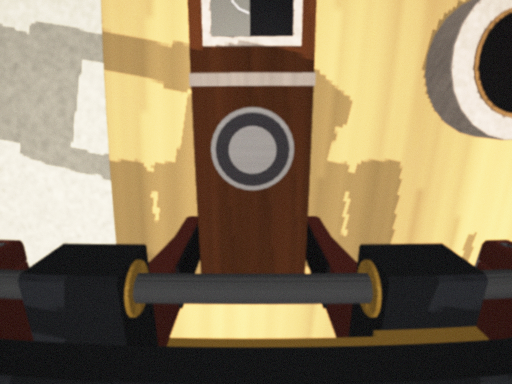

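View pics/c7.png

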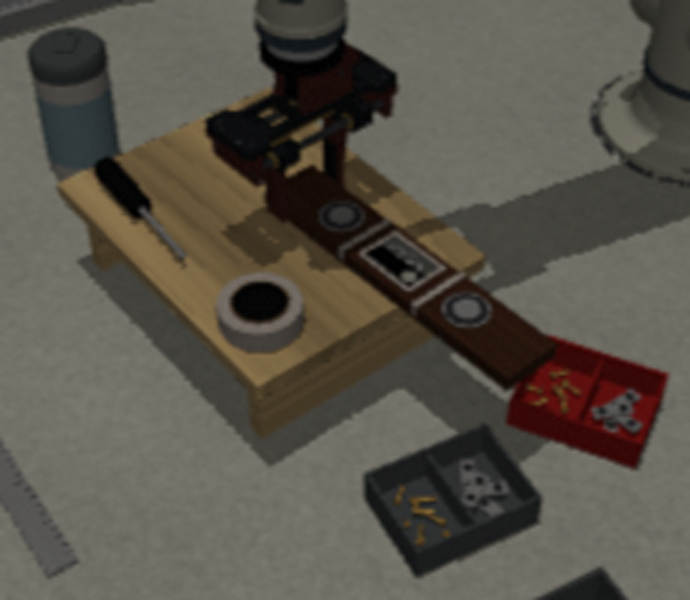

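Emit:
arm_command(increments=[[0,[0.8,0,0],0],[0,[1,0,0],0],[0,[1,0,0],0],[0,[1,0,0],0],[0,[0.9,0,0],0]])

```text
clock: 7.6
eef_pos: [0.4987, 0.049, 0.1837]
tcp_rot: [3.142, 0.0, 1.762]
force: [-0.3, -2.3, 0.3]
width: 0.0596
```

Emit:
arm_command(increments=[[0,[0.9,0,0],0],[0,[0.7,0,0],0],[0,[0.4,0,0],0],[0,[0,0,0],0],[0,[0,0,0],0]])

```text
clock: 8.1
eef_pos: [0.495, 0.0684, 0.1836]
tcp_rot: [3.142, -0.002, 1.762]
force: [-0.7, 2.5, 1.2]
width: 0.0601
```

```bash
python3 - <<'E'
from h import *
im=grab('wrist','w6')
a=cv2.imread('pics/w6.png'); cv2.imwrite('pics/c8.png',cv2.resize(a[0:150,80:340],None,fx=3,fy=3,interpolation=cv2.INTER_CUBIC))
s=state(); print(s['eef_pos'],s['tcp_rot'],s['force'],s['moment'],s['width'],np.linalg.norm(s['eef_pos'][:2]-[.5313,-.1198]))
E
```

```text
[0.49499955 0.0682269  0.18364689] [ 3.14158199e+00 -1.37597041e-03  1.76220132e+00] [-0.61227421  2.16323177  1.44170076] [ 0.29126732  0.20224987 -0.01431191] 0.059894701117479326 0.19149892630671025
```

View pics/w6.png

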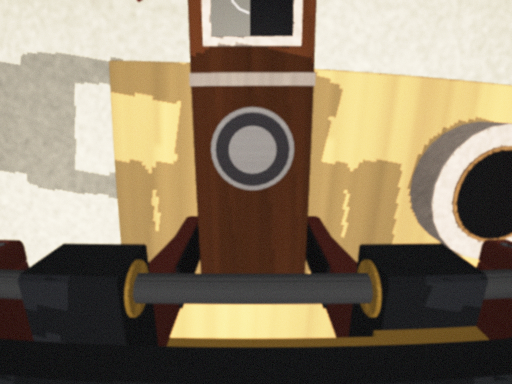

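View pics/c8.png

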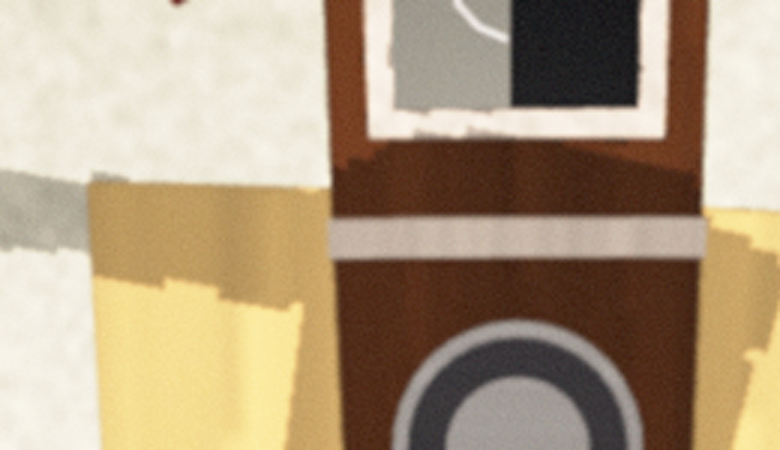

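```bash
python3 - <<'E'
from h import *
im=load('w6'); s=state()
E=onplane(im,[(111.3,60.8),(189,62.8),(315,69.2)],.1)
P=onplane(im,[(189.8,79.2),(315.2,79.2)],.118); t=P.mean(0)
v=(E[2]-E[0])[:2]; v/=np.linalg.norm(v); n=np.array([-v[1],v[0]])
y=s['tcp_rot'][2]; u=np.array([np.cos(y),np.sin(y)])
print(E.round(4),P.round(4),np.arctan2(v[1],v[0]))
print('remaining',((E[2]-t)[:2]@n)/(u@n), 'ends',[(E[2]-p)[:2]@n for p in P])
E0=np.array([.5281,.1693]);n=np.array([-.1423,.9898]); print('by w1 edge',((E0-t[:2])@n)/(u@n))
E
```

```text
[[0.4017 0.1493 0.1   ]
 [0.4437 0.1555 0.1   ]
 [0.5106 0.1652 0.1   ]] [[0.4493 0.146  0.118 ]
 [0.5087 0.1575 0.118 ]] 0.1444521749453318
remaining 0.00875995776493005 ends [np.float64(0.010158205852472749), np.float64(0.007342401313412767)]
by w1 edge 0.010419878958230953
```

Emit:
arm_command(increments=[[0,[0.4,0,0],0],[0,[0.4,0,0],0],[0,[0.1,0,0],0],[0,[0,0,0],0],[0,[0,0,0],0]])

```text
clock: 8.65
eef_pos: [0.4934, 0.0766, 0.1837]
tcp_rot: [3.141, 0.0, 1.762]
force: [0.1, -1.5, 1.7]
width: 0.06
```

```bash
python3 - <<'E'
from h import *
for n,b in(('wrist',(30,130,80,340)),('side',(130,240,190,330)),('scene',(150,250,240,380))):
  im=grab(n,n+'7')
  a=cv2.imread(f'pics/{n}7.png'); f=800/(b[3]-b[2])//.1*.1; f=min(f,590/(b[1]-b[0])); print(n,f); cv2.imwrite(f'pics/d_{n}.png',cv2.resize(a[b[0]:b[1],b[2]:b[3]],None,fx=f,fy=f,interpolation=cv2.INTER_CUBIC))
s=state(); print(s['eef_pos'],s['tcp_rot'],s['force'],s['moment'],s['width'],np.linalg.norm(s['eef_pos'][:2]-[.5313,-.1198]))
E
```

```text
wrist 3.0
side 5.363636363636363
scene 5.7
[0.493443   0.07655531 0.18370708] [ 3.14132570e+00 -7.12575957e-05  1.76169393e+00] [ 1.1589322  -1.73882812  1.13616581] [-0.33550111  0.03098087 -0.00764744] 0.06009915932874813 0.19997139792578414
```

View pics/d_wrist.png

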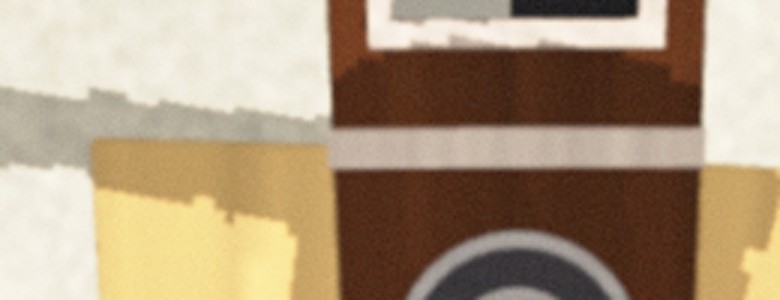

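View pics/d_side.png

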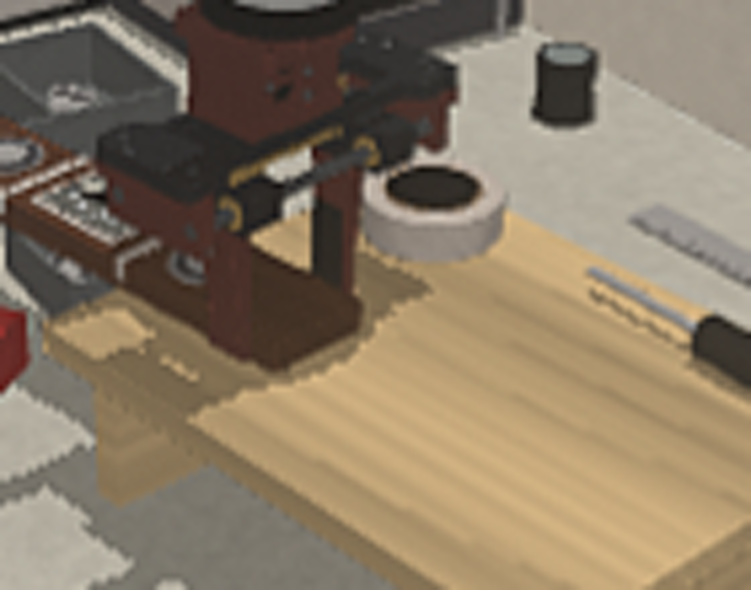

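View pics/d_scene.png

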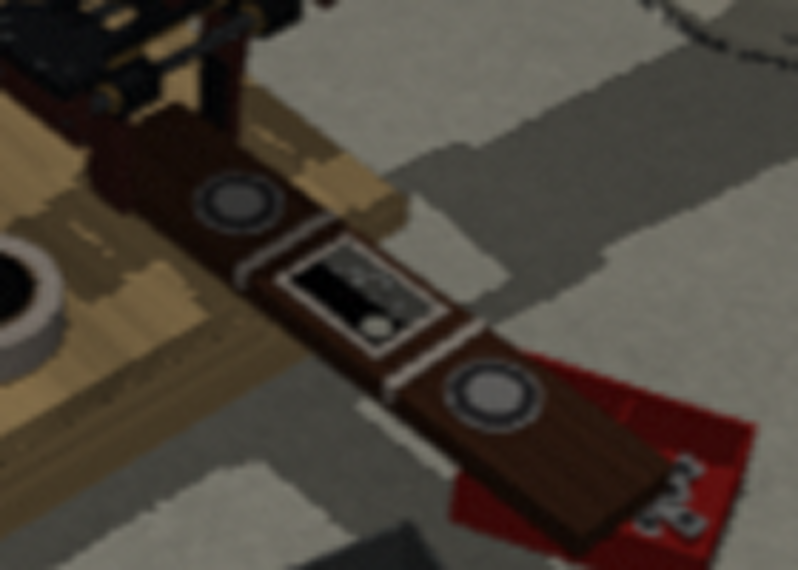

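```bash
python3 - <<'E'
from h import *
im=load('wrist7'); s=state()
y=s['tcp_rot'][2]; u=np.array([np.cos(y),np.sin(y)])
def rep(E,P):
    v=(E[-1]-E[0])[:2]; v/=np.linalg.norm(v); v=v if v[0]>0 else -v; n=np.array([-v[1],v[0]]); t=P.mean(0)
    print(E.round(4).tolist(),P.round(4).tolist(),np.arctan2(v[1],v[0]),'remaining',((E[-1]-t)[:2]@n)/(u@n),[(E[-1]-p)[:2]@n for p in P])
rep(onplane(im,[(111.7,76.5),(189.2,78.5),(314.5,84.8)],.1),onplane(im,[(189.8,79.2),(314.5,79.1)],.118))
im=load('scene7')
c=lambda x,y:((x+.5)/5.7-.5+240,(y+.5)/5.7-.5+150)
rep(onplane(im,[c(407,195),c(210,320),c(0,430)],.1),onplane(im,[c(328,218),c(240,270)],.118))
im=load('scene7'); im0=load('scene0'); a=cv2.cvtColor(im['color'],cv2.COLOR_RGB2BGR)
b=np.hstack([cv2.cvtColor(i['color'],cv2.COLOR_RGB2BGR)[150:250,200:330] for i in (im0,im)])
b=np.clip(b.astype(float)*1.8,0,255).astype(np.uint8)
cv2.imwrite('pics/e1.png',cv2.resize(b[:,130:],None,fx=5.9,fy=5.9,interpolation=cv2.INTER_CUBIC))
E
```

```text
[[0.4013, 0.1493, 0.1], [0.4435, 0.1556, 0.1], [0.5108, 0.1653, 0.1]] [[0.4479, 0.1541, 0.118], [0.5069, 0.1655, 0.118]] 0.14478804906212814 remaining 0.0006346798892734732 [np.float64(0.002025273975616665), np.float64(-0.0007572633449999973)]
[[0.3992, 0.1485, 0.1], [0.526, 0.1732, 0.1], [0.6417, 0.1849, 0.1]] [[0.4526, 0.1586, 0.118], [0.5068, 0.1675, 0.118]] 0.14892423895959697 remaining -0.0024103976399330327 [np.float64(-0.0019924436597713057), np.float64(-0.002824105694085351)]
```

View pics/e1.png

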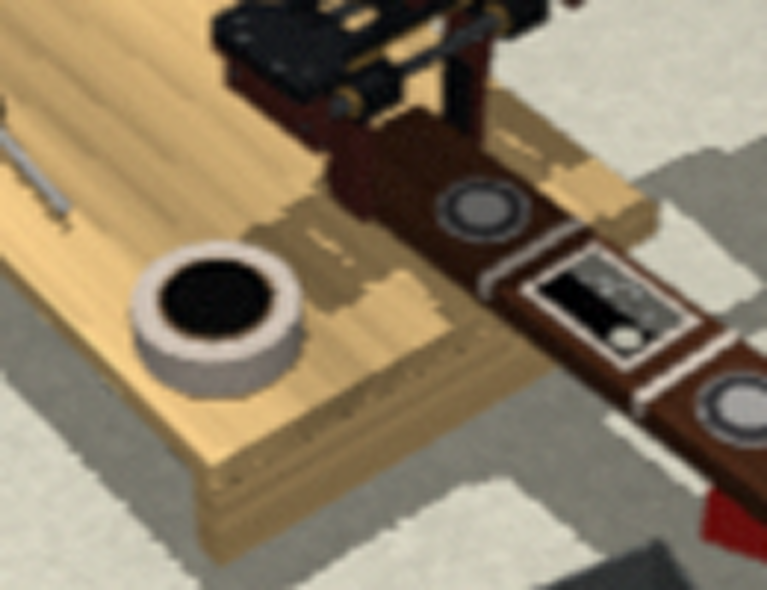

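```bash
python3 - <<'E'
from h import *
im=grab('scene','scene8'); im7=load('scene7'); im0=load('scene0')
c=lambda x,y:((x+.5)/5.7-.5+240,(y+.5)/5.7-.5+150)
def patch(x,y):
    X,Y=c(x,y); X=int(X);Y=int(Y)
    pts=[(i,j) for i in range(X-3,X+4) for j in range(Y-2,Y+3) if im['range_z'][j,i]>0]
    B=bydepth(im,pts); return len(pts),np.median(B,0).round(4)
for p in [(215,165),(238,203),(493,393),(600,470)]: print(patch(*p))
d=lambda a,b,r:np.abs(a['color'].astype(int)-b['color'])[r[0]:r[1],r[2]:r[3]].mean()
for n,r in dict(canister=(110,158,158,192),roll=(188,217,218,253),driver=(150,190,178,214),tray=(243,290,270,330)).items(): print(n,d(im0,im,r),d(im7,im,r))
print('panel still',d(im7,im,(150,250,270,370)))
s=state();print(s['eef_pos'],s['force'],s['width'],s['clock'],np.abs(s['joint_velocities']).max())
E
```

```text
(35, array([0.478 , 0.0967, 0.1171]))
(35, array([0.4845, 0.1274, 0.1186]))
(35, array([0.4507, 0.2873, 0.1188]))
(35, array([0.4391, 0.345 , 0.1169]))
canister 4.880718954248366 0.7142565359477124
roll 6.830213464696223 0.7497536945812808
driver 5.562731481481482 0.7266203703703704
tray 6.536170212765957 0.7098108747044918
panel still 0.7494
[0.49342288 0.07654388 0.18371789] [ 0.77138769 -0.47692168  2.34651984] 0.05965519676906475 8.85 0.002585391762282609
```

View pics/scene8.png

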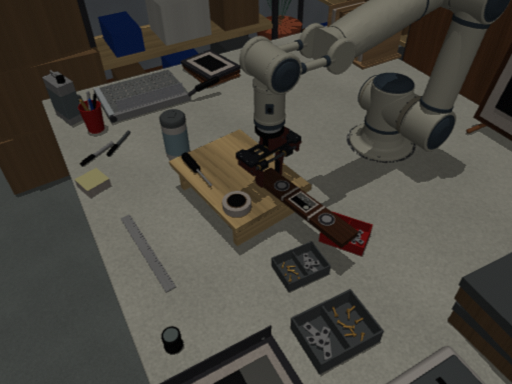

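```bash
python3 - <<'E'
from h import *
print(job_done())
E
```

```text
the job is handed in; nothing more can be done
None
```

I slid the panel lengthwise about 200 mm towards +y, the side with the small grey tray. I gripped its -y tail at 35 N, kept it at a constant height, and handed in at about 8.9 s still gripping. The hand-in call gave no verdict.

**Strip on the edge:** the estimates differ but all lie within the strip's ±3 mm half-width. Positive means the strip's centre line is still short of the edge.

| Measurement | Strip centre to edge |
|---|---|
| Close wrist view, last check | +0.6 mm |
| Scene view by colour (coarse) | −2.4 mm |
| Scene depth on the medallions | about +1.6 mm |
| Arm travel against the first wrist view | about +2 mm |

**Alignment:** I kept the panel's own starting angle, about 0.04–0.05 rad off the riser's. In the last wrist view the strip's two ends lie at about +2 mm and −1 mm from the edge.

**Flat and still:** the panel's top read between 117 and 119 mm at four points along 250 mm. Pictures taken a moment apart showed no movement, and the sensed external force stayed below about 3 N in every reading.

**Other things:** the canister, tape roll, screwdriver and trays look to be where they were in the last picture. The before/after image difference there was 5–7 grey levels. I put that down to changed lighting and the arm's shadow, but I did not measure their positions again.

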